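Close the praline gift box and its drawer

TASK

The gift box is packed: with the fingertips, push its praline tray fully home into the maroon sleeve, without lifting the tray, and push the cream drawer fully shut. Leave the dark drawer open just as it is, and leave everything else where it stands.

Things in the scene. Friction and masses are not known exactly. Their poses are not given: they have to be found in the camera images.
- cream_drawer (a joint): How far the cream drawer is pulled out, in m: 0 = fully shut against the unit's front (hard stop), up to 0.13; starts 0.06 to 0.10. Slides with about 1.5 N of friction, no spring or latch, stays where it is left
- cream_face (a point): Mid-width point of the cream drawer's flat outer front face, 62 mm above the table; moves with the drawer; +x points into the unit, the direction that shuts it. Below it, at 30 mm above the table, a brass knob of 22 mm diameter stands 22 mm out of the face (knob top at 41 mm)
- cream_unit: Drawer unit, cream (pale yellow) all over, 200 mm deep (x) x 140 wide (y) x 85 high, fixed; origin on the table under the centre of its box, +x to its back. Its one drawer slides out to -x and holds white almond pralines; the front panel, same colour, is 140 mm wide, 12 thick, from 1 to 84 mm above the table. The two units stand side by side, either one on the left
- dark_drawer (a joint): How far the dark drawer is pulled out, in m, like the cream one; starts 0.06 to 0.10 and must stay as it is
- dark_face (a point): Mid-width point of the dark drawer's flat outer front face, 62 mm above the table; moves with the drawer; +x points into the unit, the direction that shuts it. Below it, at 30 mm above the table, a brass knob of 22 mm diameter stands 22 mm out of the face (knob top at 41 mm)
- dark_unit: Drawer unit, dark brown all over, 200 mm deep (x) x 140 wide (y) x 85 high, fixed; origin on the table under the centre of its box, +x to its back. Its one drawer slides out to -x and holds dark pralines; the front panel, same colour, is 140 mm wide, 12 thick, from 1 to 84 mm above the table. The two units stand side by side, either one on the left
- gift_tray: Loose off-white inner tray of the gift box with 8 pralines (0.2 to 0.35 kg), 160 mm long (x) x 90 wide (y) x 34 high, walls 4; flat on the nest's base (underside 8 mm above the table), partly inside the sleeve, -x end sticking out 60 to 100 mm. Origin under its centre; +x points into the sleeve, the closing direction. Slides with 1 to 3 N of push
- tray_end (a point): Middle of the outer face of the tray's protruding (-x) end wall, 28 mm above the table; the wall reaches from 8 to 42 mm above the table
- nest: Plywood packing nest, fixed, holding the gift box's maroon sleeve. Origin on the table under the sleeve's centre; axes as the tray's. Sleeve 160 mm long (x), 101 wide, top at 49 mm; inside 95 wide, 38 high. A hard plywood stop 80.5 mm from the origin at its +x end halts the tray when flush with the mouth (tray and nest origins then within 1 mm in x)
- sleeve_mouth (a point): Middle of the sleeve's open mouth, 80 mm from the nest's origin along its -x, 28 mm above the table. In front of it the nest's base plate (8 mm thick, 125 wide) reaches out 105 mm further; along it two guide rails, tops 20 mm above the table, 95 mm apart, keep the tray straight
- almond_jar: Bystander: amber glass jar with a brass lid, 64 mm diameter, 110 mm high, standing on top of the dark unit, towards its back; origin under its centre
- spool: Bystander: red ribbon reel, 56 mm diameter, 32 mm high, standing on top of the cream unit, towards its back; origin under its centre
- tin: Bystander: flat copper-coloured tin, 60 x 80 x 35 mm high, on the table near the robot; origin under its centre
- tongs: Bystander: steel serving tongs lying on the table to the right, beyond the nest, 195 mm long along its x, 60 mm wide, 16 mm high; origin at mid-length on the table
- packed_box: Bystander: finished maroon gift box with a gold band, 100 x 160 x 43 mm high, to the left of the drawer units; origin under its centre
- cup: Bystander: white ceramic cup, 72 mm across the rim, 65 mm high, on the table beyond the work, in the middle; origin under its centre
- spatula: Bystander: spatula lying on the table at the right, handle towards its -x; origin on the table
There are look-alikes about, which are no part of the job. There is more than one size of the gift_tray; the job needs the middle-sized.

How it is judged:
At the end, for the whole second after the job is handed in: The gift tray lies flat and at rest in its sleeve, flush with the mouth within 6 mm; the cream drawer is shut within 6 mm; the dark drawer is within 10 mm of where it was, and every bystander is within 20 mm of where it stood (x of gift_tray in the frame of nest between -0.006 and 0.006 m and y of gift_tray in the frame of nest between -0.006 and 0.006 m and height (world z) of gift_tray below 0.014 m and angle between gift_tray's own z axis and vertical below 0.1 rad and linear speed of gift_tray below 0.02 m/s and value of joint cream_drawer below 0.006 m and distance of dark_face from where it was at the start of the episode below 0.01 m and distance of each of almond_jar, spool, tin, tongs, packed_box, cup, spatula from where it was at the start of the episode below 0.02 m); the robot touches nothing.
It fails at once if the gift tray is lifted or tipped (height (world z) of gift_tray above 0.022 m or angle between gift_tray's own z axis and vertical above 0.2 rad).
It fails at once if the dark drawer is moved by more than 10 mm (distance of dark_face from where it was at the start of the episode above 0.01 m).
It fails at once if a bystander is moved by more than 20 mm or tipped (distance of any of almond_jar, spool, tin, tongs, packed_box, cup, spatula from where it was at the start of the episode above 0.02 m or angle between any of almond_jar, spool, tin, tongs, packed_box, cup, spatula's own z axis and vertical above 0.3 rad).
It also fails if it takes over 48 s, if anything falls off the work surface, if the arm or the gripper's body presses on something with over 40 N, if the wrist force passes 120 N, or if a joint passes its speed limit or range.

ROBOT

A 6-joint arm with a two-finger parallel gripper is mounted at the origin on the work surface. World frame = base frame: x ahead of the robot, y to its left, z up, the work surface at z = 0. Lengths are in m, angles in rad, forces in N, time in s.
With the tool pointing down it reaches from about 0.25 to 0.725 m from the base axis. Payload 4 kg.
Tool frame: the origin (TCP) lies at the very end of the fingers, on their centre line; the grasp point (between the pads) lies 19 mm behind it; z points along the fingers, y is the line along which they close (so a half turn about z gives the same grasp; the last joint's range is limited). The gripper opens to 85 mm and grips with 20 to 120 N. Pads are 22 mm wide; open, the fingers measure 114 mm over their backs; the gripper's body (76 mm by 85 mm) begins 54 mm behind the grasp point. The pads swing forward as they close: fully open they stand 13 mm farther back than shut.
Start: joints at [1.2, 0.241, 0.005, 1.335, 0, 1.571], TCP at [0.181, 0.466, 0.231] pointing down, gripper open.
Joint ranges: [-2.72, 2.72], [-1.05, 1.87], [-1.09, 1.28], [-1.99, 2.15], [-1.42, 1.44], [-3.14, 3.14]. Speed limits (rad/s): [2.79, 2.79, 3.14, 3.14, 3.14, 3.14].

INTERFACE

Orientations are given as a unit quaternion [x, y, z, w].
In Python, from workcell import monitor, viewer, job gives the robot as it stands.
- The arm moves only by the tool arm_command, never from a script. Its argument "increments" is a list of rows, each an object of numbers: "dx", "dy", "dz": the shift along the tool's x, y, z in cm; "wx", "wy", "wz": the turn, a rotation vector about the tool's x, y, z in rad; "grip": the finger opening in cm, from 0 to 8.54. In form: [{"dx": .., "dy": .., "dz": .., "wx": .., "wy": .., "wz": .., "grip": ..}, ...]. A call has 1 to 10 rows; each row is the pose to reach, as a shift and turn from the pose commanded when the call began, along the tool's axes at that moment; what a row does not reach only later rows make up. A row lasts 1/10 s, in which the tool goes at most 50 mm and 8.59 degrees, less where a joint would pass 70% of its speed; a pose out of reach is approached as far as the arm can. A call with a gripper value outside its range is refused whole. The fingers move at their own pace and stop on an object; the grip force is fixed at half the most. Time passes only in rows, so rows that repeat a pose let the fingers close. It gives the time, the measured TCP pose, the force, the opening and the grip force at its end, in the units of the state.
- monitor.get_obs(): the state, without advancing time (a new reading comes with each control period).
- viewer.camera(name): name is "scene" or "side" or "wrist"; returns (picture, depth): 400x640x3 uint8, red, green, blue; 400x640 float32, m along the optical axis (not along the pixel's ray), 0 where there is no reading.
- viewer.get_calibration(name): a dict with "fovy" (degrees; the focal length in pixels is half the picture's height over the tangent of half this angle, whatever the lens; pixels are square), "cx", "cy" (the principal point, pixels), "view" (4x4, takes a point from world to camera coordinates). Camera axes: x right, y up, looking along -z (the intrinsics and any distortion apply to the point x, -y, -z); pixel columns grow to the right and rows downward; lengths in m; the calibration is good to about 2 mm. A picture is of the moment at which its call begins: read the wrist's pose just before it. get_calibration takes no time and is no camera call; for the wrist camera it gives the pose at the moment of the call.
- job.job_done(): hands the job in; it is judged then, once.
The state is a dict: "clock": time; "joint_pos": joint angles; "joint_vel": joint speeds; "tau": joint torques, N m; "eef_pos": TCP position; "tool_rot": TCP orientation; "ft_force": force on the tool from outside, world axes, zero at the start; "ft_torque": the same for the moment, N m; "grip_width": finger opening in m; "grasp_force": force on a finger pad.
Only numpy, scipy, OpenCV 4.12 (cv2) and the standard library are available. Lean on these libraries where they do the work, as an engineer would, in place of code of your own. Each camera call takes 0.05 s, during which the arm holds its last target. There are 200 camera calls.

## Working session

There is one attempt and no reset: what is moved stays moved. The work goes in short steps, Python scripts to look and compute and a tool call to move; the robot and the scene stay as the last step left them, time stands still between calls to the robot, and variables do not carry over. Pictures are saved under pics/ and viewed, at most 10 in all, crops included, and the job is handed in when it is done.

Besides the shell and the picture viewer there is one more tool, called after "Request:" by a JSON object that holds its "fn" and its "kwargs", one argument or row to a line. arm_command: Moves the arm, as the interface text tells. Its arguments: {"type":"object","properties":{"increments":{"type":"array","items":{"type":"object","properties":{"dx":{"type":"number"},"dy":{"type":"number"},"dz":{"type":"number"},"wx":{"type":"number"},"wy":{"type":"number"},"wz":{"type":"number"},"grip":{"type":"number"}}}}},"required":["increments"]}

```bash
mkdir -p pics; cat > h.py <<'E'
import numpy as np, cv2
from workcell import monitor, viewer, job
def shot(n):
    c=viewer.get_calibration(n); p,d=viewer.camera(n); return c,p,d
def cloud(c,d):
    f=200/np.tan(np.radians(c['fovy'])/2); v,u=np.mgrid[0:400,0:640]
    X=np.stack([(u-c['cx'])/f*d,-(v-c['cy'])/f*d,-d,np.ones_like(d)],-1)
    return (X@np.linalg.inv(np.array(c['view'])).T)[...,:3]
E
python3 - <<'E'
from h import *
for n in ('scene','side'):
    c,p,d=shot(n); print(n,{k:v for k,v in c.items()}, (d==0).mean())
    cv2.imwrite(f'pics/{n}0.png',p[...,::-1]); np.savez(f'{n}0.npz',p=p,d=d,X=cloud(c,d))
print(monitor.get_obs())
E
```

```text
scene {'fovy': 52.968397223632536, 'cx': 330.6076727961046, 'cy': 200.3471268451518, 'view': array([[ 0.00373125,  0.99990682, -0.01313107,  0.00986166],
       [-0.8447459 ,  0.01017896,  0.5350708 ,  0.33421001],
       [ 0.5351546 ,  0.00909593,  0.84470516, -1.77460767],
       [ 0.        ,  0.        ,  0.        ,  1.        ]])} 0.00403125
side {'fovy': 57.44080121823842, 'cx': 320.4885740325437, 'cy': 194.15563467376325, 'view': array([[ 0.92241736, -0.38591372,  0.0147245 , -0.45828008],
       [ 0.21043773,  0.53423019,  0.8187271 , -0.16146897],
       [-0.3238243 , -0.7521095 ,  0.57399401, -1.24698573],
       [ 0.        ,  0.        ,  0.        ,  1.        ]])} 0.004
{'clock': 0.1, 'joint_pos': array([1.20000144e+00, 2.41310972e-01, 3.89228217e-03, 1.33514478e+00,
       1.74663752e-06, 1.57081461e+00]), 'joint_vel': array([ 0.00023812, -0.00097131,  0.00190114, -0.00098305, -0.00059896,
       -0.00041985]), 'tau': array([-4.53307648e-04, -3.73137796e+01,  2.53010631e+01,  1.08571447e-02,
       -7.98120413e-05, -4.96644859e-06]), 'eef_pos': array([0.18098683, 0.465529  , 0.23052798]), 'tool_rot': array([ 1.84346097e-01,  9.82860995e-01, -8.68271016e-04, -1.63725629e-04]), 'ft_force': array([ 0.11378728, -0.38447409,  0.4642225 ]), 'ft_torque': array([-0.05945967,  0.02811553,  0.00939132]), 'grasp_force': 0.0, 'grip_width': 0.08556114784203249}
```

View pics/scene0.png

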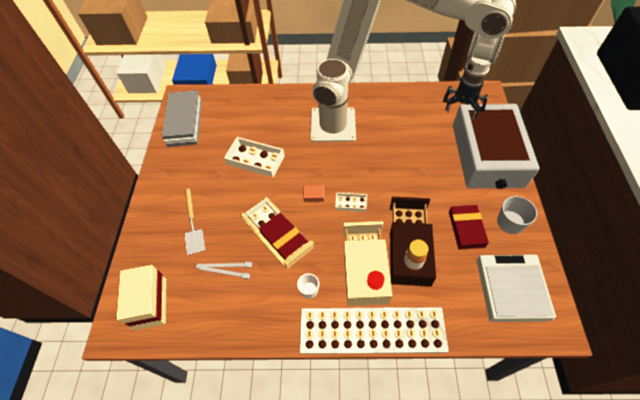

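View pics/side0.png

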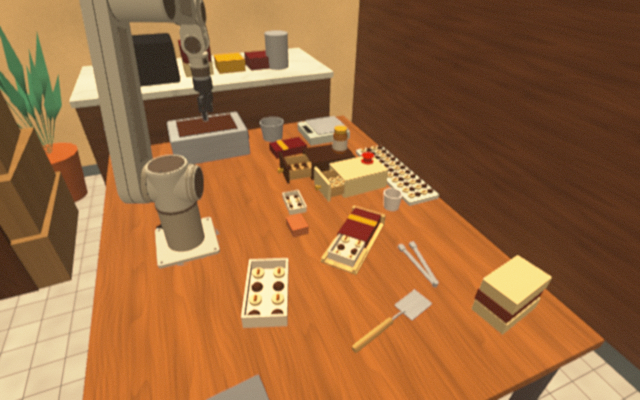

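The scene camera shows the nest with the protruding tray at about (262,212) to (280,235). The cream unit is at (367,270) with its drawer front at (363,228), and the dark unit is to its right at (412,245). The other trays, at (255,155) and (350,200), are look-alikes. The side view agrees. Next I measure from depth.

```bash
python3 - <<'E'
from h import *
def rect(P):
    r=cv2.minAreaRect(P[:,:2].astype(np.float32)*1000); return np.round(r[0],1),np.round(r[1],1),round(r[2],1)
for n in ('scene','side'):
    a=np.load(n+'0.npz'); p,d,X=a['p'],a['d'],a['X']
    hsv=cv2.cvtColor(p,cv2.COLOR_RGB2HSV); H,S,V=[hsv[...,i].astype(int) for i in range(3)]
    z=X[...,2]; x=X[...,0]; y=X[...,1]
    tb=(abs(z)<.02)&(x>.2)&(x<.7)&(abs(y)<.3); print(n,'table z',np.median(z[tb]),z[tb].std())
    nest=(x>.3)&(x<.65)&(y>-.32)&(y<-.04)
    g=nest&(z>.04)&(z<.06)&((H<8)|(H>170))&(S>150)&(V<140)
    print('maroon top',g.sum(),rect(X[g]),np.median(z[g]))
    def comp(m):
        k,l,s,c=cv2.connectedComponentsWithStats(m.astype(np.uint8)); 
        return [(l==i) for i in np.argsort(-s[1:,4])[:2]+1 if s[i,4]>25]
    for m in comp(nest&(z>.004)&(z<.06)): print('nest all',m.sum(),rect(X[m]))
    for nm,m0 in (('cream',(S<170)&(V>150)),('dark',(V<80))):
        reg=(x>.3)&(x<.75)&(y>-.02)&(y<.3)
        for m in comp(reg&m0&(z>.076)&(z<.095)): print(nm,'top',m.sum(),rect(X[m]),np.median(z[m]))
        for m in comp(reg&m0&(z>.03)&(z<.095)): print(nm,'all',m.sum(),rect(X[m]))
    s=cv2.resize(p[170:310,220:460] if n=='scene' else p[110:280,240:460],None,fx=3.3,fy=3.3,interpolation=cv2.INTER_CUBIC)
    cv2.imwrite(f'pics/{n}_crop.png',s[...,::-1])
E
```

```text
scene table z -0.00019626956096652215 0.005070860818424481
maroon top 827 (array([ 566.5, -184.2]), array([165.7, 100.6]), 40.6) 0.048317872722563715
nest all 2142 (array([ 528.4, -216.1]), array([296.3, 134.9]), 39.9)
nest all 348 (array([364.2, -80.3]), array([86.4, 80.5]), 0.0)
cream top 1498 (array([680.2, 106.6]), array([143.5, 140.3]), 2.0) 0.08426698229230645
cream top 142 (array([545. , 101.4]), array([ 14.5, 137.9]), 2.4) 0.08218610421429728
cream all 1741 (array([644.8, 105.3]), array([214. , 140.5]), 1.9)
dark top 1169 (array([643.1, 251.4]), array([109.6, 202.7]), 85.8) 0.0842495962558838
dark top 58 (array([443.1, 257.2]), array([86.3,  9.6]), 84.4) 0.08165078190956387
dark all 1422 (array([643.1, 251.5]), array([110.3, 202.9]), 85.9)
dark all 205 (array([444.4, 256.5]), array([87.3, 11.9]), 84.7)
side table z -0.0002519417934975232 0.004975135327800416
maroon top 277 (array([ 566.1, -187.1]), array([151.9,  98.2]), 41.5) 0.04862037154220522
nest all 2155 (array([ 532.1, -214.4]), array([283.1, 125.8]), 41.2)
nest all 379 (array([372.2, -81.2]), array([81.3, 61.1]), 89.7)
cream top 660 (array([678.4, 110.6]), array([140. , 161.3]), 1.6) 0.08435421386767777
cream top 73 (array([542.2,  99.7]), array([ 13. , 137.6]), 1.8) 0.08253573681355997
cream all 1184 (array([641.7, 118.3]), array([212.9, 178.9]), 1.5)
dark top 77 (array([624. , 199.5]), array([ 18.8, 163. ]), 83.3) 0.08343911007898741
dark all 153 (array([623.3, 199.4]), array([ 19.2, 164.4]), 83.3)
dark all 73 (array([437.6, 251.5]), array([94.9, 10.1]), 86.1)
```

View pics/scene_crop.png

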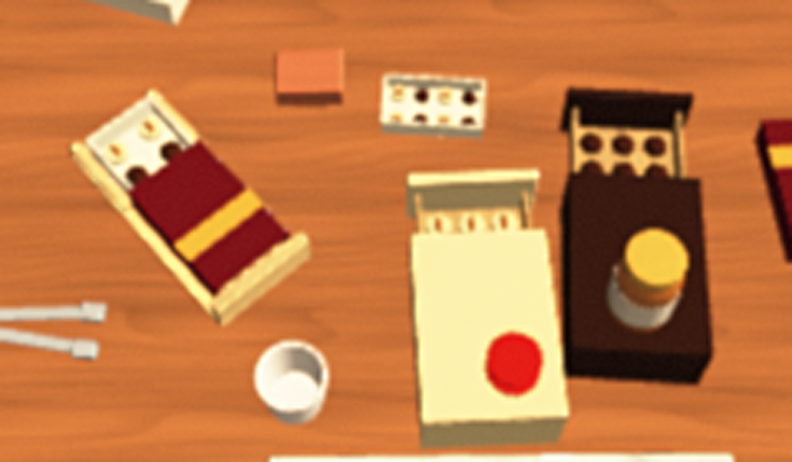

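The crop shows the tray end at about (110,120) entering the sleeve towards lower right, the cream front panel at (473,180) and the dark drawer front at (628,100).

```bash
cat >> h.py <<'E'
from scipy.spatial.transform import Rotation as R
def plan(pos,yaw):
    o=monitor.get_obs(); r=R.from_quat(o['tool_rot'])
    y=np.radians(yaw); t=R.from_matrix(np.array([[np.cos(y),np.sin(y),0],[np.sin(y),-np.cos(y),0],[0,0,-1]]).T)
    print('t',round(o['clock'],2),'eef',o['eef_pos'].round(4),'d cm',(r.inv().apply(np.array(pos)-o['eef_pos'])*100).round(2),'w',(r.inv()*t).as_rotvec().round(3),'j',o['joint_pos'].round(2),'F',o['ft_force'].round(1))
E
python3 - <<'E'
from h import *
for n in ('scene','side'):
    a=np.load(n+'0.npz'); p,X=a['p'],a['X']
    hsv=cv2.cvtColor(p,cv2.COLOR_RGB2HSV); S,V=hsv[...,1],hsv[...,2]
    th=np.radians(40.5); u=np.array([np.cos(th),np.sin(th)]); v=np.array([-u[1],u[0]])
    q=(X[...,:2]-[.5665,-.1845])*1000; a_=q@u; b=q@v; z=X[...,2]
    m=(abs(b)<55)&(a_<-70)&(a_>-200)&(z>.033)&(z<.05)
    print(n,'tray hi pts a:',np.percentile(a_[m],[0,2,5,10]).round(1),'b',np.percentile(b[m],[2,98]).round(1),'z',np.median(z[m]))
    m2=(abs(b)<70)&(a_<-70)&(a_>-230)&(z>.005)&(z<.05); print('all a',np.percentile(a_[m2],[0,1]).round(1),'b',np.percentile(b[m2],[1,99]).round(1))
    s=(abs(b)<55)&(abs(a_)<100)&(z>.045)&(z<.053); print('sleeve a',np.percentile(a_[s],[1,99]).round(1),'b',np.percentile(b[s],[1,99]).round(1))
    c=(X[...,0]>.56)&(X[...,0]<.9)&(X[...,1]>0)&(X[...,1]<.185)&(z>.077)&(z<.09)&(V>150); r=cv2.minAreaRect(X[c][:,:2].astype(np.float32)*1000); print('cream',np.round(r[0],1),np.round(r[1],1),r[2])
plan([.46,.099,.20],181.9)
E
```

```text
scene tray hi pts a: [-168.8 -167.7 -166.1 -165.1] b [-47.9  45.6] z 0.04209344969422468
all a [-228.1 -204. ] b [-62.2  57.6]
sleeve a [-77.7  81.8] b [-49.2  50.9]
cream [710.1 107.6] [203.4 140.4] 2.1291747093200684
side tray hi pts a: [-170.4 -169.5 -168.4 -167.5] b [-49.7  48.7] z 0.04137938270589592
all a [-207.7 -185.9] b [-62.7  56.8]
sleeve a [-79.7  78.5] b [-50.5  50. ]
cream [709.4 105. ] [202.5 146.9] 1.9048347473144531
t 0.1 eef [0.181  0.4655 0.2305] d cm [-39.29 -24.05   3.1 ] w [-0.002 -0.    -0.404] j [1.2  0.24 0.   1.34 0.   1.57] F [ 0.1 -0.4  0.5]
```

Request:
{"fn": "arm_command", "kwargs": {
  "increments": [
    {"dx": -39.3,"dy": -24,"dz": 3,"wz": -0.4,"grip": 0},
    {"dx": -39.3,"dy": -24,"dz": 3,"wz": -0.4,"grip": 0},
    {"dx": -39.3,"dy": -24,"dz": 3,"wz": -0.4,"grip": 0},
    {"dx": -39.3,"dy": -24,"dz": 3,"wz": -0.4,"grip": 0},
    {"dx": -39.3,"dy": -24,"dz": 3,"wz": -0.4,"grip": 0},
    {"dx": -39.3,"dy": -24,"dz": 3,"wz": -0.4,"grip": 0},
    {"dx": -39.3,"dy": -24,"dz": 3,"wz": -0.4,"grip": 0},
    {"dx": -39.3,"dy": -24,"dz": 3,"wz": -0.4,"grip": 0},
    {"dx": -39.3,"dy": -24,"dz": 3,"wz": -0.4,"grip": 0},
    {"dx": -39.3,"dy": -24,"dz": 3,"wz": -0.4,"grip": 0}
  ]
}}

```text
validation failed for argument at $.in...
```

```bash
python3 -c "
from h import *
plan([.48,.099,.058],182)"
```

```text
t 0.1 eef [0.181  0.4655 0.2305] d cm [-41.15 -23.3   17.29] w [-0.002 -0.    -0.406] j [1.2  0.24 0.   1.34 0.   1.57] F [ 0.1 -0.4  0.5]
```

Request:
{"fn": "arm_command", "kwargs": {
  "increments": [
    {"dx": -20,"dy": -12,"dz": 1.5,"wx": 0,"wy": 0,"wz": -0.2,"grip": 0},
    {"dx": -20,"dy": -12,"dz": 1.5,"wx": 0,"wy": 0,"wz": -0.2,"grip": 0},
    {"dx": -20,"dy": -12,"dz": 1.5,"wx": 0,"wy": 0,"wz": -0.2,"grip": 0},
    {"dx": -20,"dy": -12,"dz": 1.5,"wx": 0,"wy": 0,"wz": -0.2,"grip": 0},
    {"dx": -20,"dy": -12,"dz": 1.5,"wx": 0,"wy": 0,"wz": -0.2,"grip": 0}
  ]
}}

```text
clock: 0.6
eef_pos: [0.3248, 0.2793, 0.2158]
tool_rot: [0.086, 0.996, -0.001, -0.0]
ft_force: [0.5, -0.1, 0.0]
grip_width: 0.0121
grasp_force: 0.0
```

```bash
python3 -c "
from h import *
plan([.46,.099,.20],182)"
```

```text
t 0.6 eef [0.3248 0.2793 0.2158] d cm [-16.4  -15.45   1.59] w [-0.001 -0.    -0.207] j [ 0.71  0.11 -0.2   1.27 -0.    0.88] F [ 0.5 -0.1  0. ]
```

Request:
{"fn": "arm_command", "kwargs": {
  "increments": [
    {"dx": -16.4,"dy": -15.4,"dz": 1.6,"wx": 0,"wy": 0,"wz": -0.207,"grip": 0},
    {"dx": -16.4,"dy": -15.4,"dz": 1.6,"wx": 0,"wy": 0,"wz": -0.207,"grip": 0},
    {"dx": -16.4,"dy": -15.4,"dz": 1.6,"wx": 0,"wy": 0,"wz": -0.207,"grip": 0},
    {"dx": -16.4,"dy": -15.4,"dz": 1.6,"wx": 0,"wy": 0,"wz": -0.207,"grip": 0},
    {"dx": -16.4,"dy": -15.4,"dz": 1.6,"wx": 0,"wy": 0,"wz": -0.207,"grip": 0},
    {"dx": -16.4,"dy": -15.4,"dz": 1.6,"wx": 0,"wy": 0,"wz": -0.207,"grip": 0},
    {"dx": -16.4,"dy": -15.4,"dz": 1.6,"wx": 0,"wy": 0,"wz": -0.207,"grip": 0}
  ]
}}

```text
clock: 1.3
eef_pos: [0.4593, 0.1014, 0.1997]
tool_rot: [-0.017, 1.0, 0.0, -0.001]
ft_force: [-0.2, 0.4, 0.1]
grip_width: -0.0001
grasp_force: 0.0
```

```bash
python3 - <<'E'
from h import *
plan([.48,.099,.060],182)
c,p,d=shot('side'); cv2.imwrite('pics/side1.png',cv2.resize(p[60:280,200:460],None,fx=2.7,fy=2.7)[...,::-1])
E
```

```text
t 1.3 eef [0.4593 0.1014 0.1997] d cm [-2.09 -0.31 13.96] w [ 0.    -0.002 -0.001] j [ 0.22  0.2  -0.13  1.24  0.    0.18] F [-0.2  0.4  0.1]
```

View pics/side1.png

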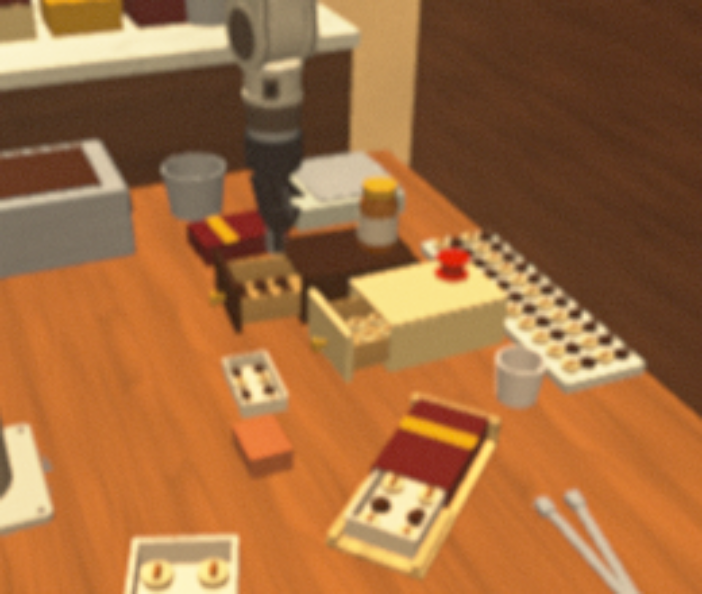

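The gripper is closed, with its tip at (277,245) above the space in front of the cream drawer (330,330). Descending.

Request:
{"fn": "arm_command", "kwargs": {
  "increments": [
    {"dx": -2,"dy": -0.3,"dz": 5,"wx": 0,"wy": 0,"wz": 0,"grip": 0},
    {"dx": -2,"dy": -0.3,"dz": 9,"wx": 0,"wy": 0,"wz": 0,"grip": 0},
    {"dx": -2,"dy": -0.3,"dz": 13,"wx": 0,"wy": 0,"wz": 0,"grip": 0},
    {"dx": -2,"dy": -0.3,"dz": 14,"wx": 0,"wy": 0,"wz": 0,"grip": 0},
    {"dx": -2,"dy": -0.3,"dz": 14,"wx": 0,"wy": 0,"wz": 0,"grip": 0}
  ]
}}

```text
clock: 1.85
eef_pos: [0.4776, 0.1006, 0.0592]
tool_rot: [-0.019, 1.0, -0.0, -0.002]
ft_force: [-0.3, -0.1, 0.0]
grip_width: 0.0002
grasp_force: 0.0
```

Request:
{"fn": "arm_command", "kwargs": {
  "increments": [
    {"dx": -1,"dy": 0,"dz": 0,"wx": 0,"wy": 0,"wz": 0,"grip": 0},
    {"dx": -2,"dy": 0,"dz": 0,"wx": 0,"wy": 0,"wz": 0,"grip": 0},
    {"dx": -3,"dy": 0,"dz": 0,"wx": 0,"wy": 0,"wz": 0,"grip": 0},
    {"dx": -4,"dy": 0,"dz": 0,"wx": 0,"wy": 0,"wz": 0,"grip": 0},
    {"dx": -5,"dy": 0,"dz": 0,"wx": 0,"wy": 0,"wz": 0,"grip": 0},
    {"dx": -6,"dy": 0,"dz": 0,"wx": 0,"wy": 0,"wz": 0,"grip": 0},
    {"dx": -7,"dy": 0,"dz": 0,"wx": 0,"wy": 0,"wz": 0,"grip": 0},
    {"dx": -7.5,"dy": 0,"dz": 0,"wx": 0,"wy": 0,"wz": 0,"grip": 0},
    {"dx": -8,"dy": 0,"dz": 0,"wx": 0,"wy": 0,"wz": 0,"grip": 0}
  ]
}}

```text
clock: 2.75
eef_pos: [0.5598, 0.1025, 0.06]
tool_rot: [-0.018, 1.0, -0.0, -0.0]
ft_force: [-1.6, 0.5, 0.8]
grip_width: -0.0001
grasp_force: 0.9
```

Contact is at 1.6 N, the drawer's friction, so it is sliding. I continue in small steps.

Request:
{"fn": "arm_command", "kwargs": {
  "increments": [
    {"dx": -0.4,"dy": 0,"dz": 0,"wx": 0,"wy": 0,"wz": 0,"grip": 0},
    {"dx": -0.8,"dy": 0,"dz": 0,"wx": 0,"wy": 0,"wz": 0,"grip": 0},
    {"dx": -1.2,"dy": 0,"dz": 0,"wx": 0,"wy": 0,"wz": 0,"grip": 0},
    {"dx": -1.6,"dy": 0,"dz": 0,"wx": 0,"wy": 0,"wz": 0,"grip": 0},
    {"dx": -2,"dy": 0,"dz": 0,"wx": 0,"wy": 0,"wz": 0,"grip": 0}
  ]
}}

```text
clock: 3.25
eef_pos: [0.5796, 0.1033, 0.0601]
tool_rot: [-0.018, 1.0, -0.0, -0.0]
ft_force: [-1.1, -0.7, -0.7]
grip_width: 0.0003
grasp_force: 0.9
```

Request:
{"fn": "arm_command", "kwargs": {
  "increments": [
    {"dx": -0.2,"dy": 0,"dz": 0,"wx": 0,"wy": 0,"wz": 0,"grip": 0},
    {"dx": -0.4,"dy": 0,"dz": 0,"wx": 0,"wy": 0,"wz": 0,"grip": 0},
    {"dx": -0.4,"dy": 0,"dz": 0,"wx": 0,"wy": 0,"wz": 0,"grip": 0}
  ]
}}

```text
clock: 3.55
eef_pos: [0.584, 0.1037, 0.0603]
tool_rot: [-0.018, 1.0, 0.0, 0.0]
ft_force: [-1.8, 0.9, -1.0]
grip_width: 0.0001
grasp_force: 0.3
```

Request:
{"fn": "arm_command", "kwargs": {
  "increments": [
    {"dx": -0.2,"dy": 0,"dz": 0,"wx": 0,"wy": 0,"wz": 0,"grip": 0},
    {"dx": -0.3,"dy": 0,"dz": 0,"wx": 0,"wy": 0,"wz": 0,"grip": 0},
    {"dx": -0.3,"dy": 0,"dz": 0,"wx": 0,"wy": 0,"wz": 0,"grip": 0}
  ]
}}

```text
clock: 3.85
eef_pos: [0.5868, 0.1038, 0.0604]
tool_rot: [-0.018, 1.0, 0.0, 0.0]
ft_force: [-0.1, 0.2, -0.4]
grip_width: 0.0002
grasp_force: 0.4
```

Request:
{"fn": "arm_command", "kwargs": {
  "increments": [
    {"dx": -0.15,"dy": 0,"dz": 0,"wx": 0,"wy": 0,"wz": 0,"grip": 0},
    {"dx": -0.3,"dy": 0,"dz": 0,"wx": 0,"wy": 0,"wz": 0,"grip": 0},
    {"dx": -0.3,"dy": 0,"dz": 0,"wx": 0,"wy": 0,"wz": 0,"grip": 0}
  ]
}}

```text
clock: 4.15
eef_pos: [0.587, 0.1038, 0.0604]
tool_rot: [-0.018, 1.0, 0.0, -0.002]
ft_force: [-8.2, -0.4, 5.8]
grip_width: -0.0002
grasp_force: 4.1
```

Request:
{"fn": "arm_command", "kwargs": {
  "increments": [
    {"dx": -0.15,"dy": 0,"dz": 0,"wx": 0,"wy": 0,"wz": 0,"grip": 0},
    {"dx": -0.3,"dy": 0,"dz": 0,"wx": 0,"wy": 0,"wz": 0,"grip": 0},
    {"dx": -0.3,"dy": 0,"dz": 0,"wx": 0,"wy": 0,"wz": 0,"grip": 0}
  ]
}}

```text
clock: 4.45
eef_pos: [0.587, 0.1038, 0.0604]
tool_rot: [-0.018, 1.0, -0.0, -0.005]
ft_force: [-16.2, 0.2, 10.8]
grip_width: 0.0001
grasp_force: 7.9
```

The TCP stopped at x = 0.587 m with the force rising, so the cream drawer is shut. Backing off and going up.

Request:
{"fn": "arm_command", "kwargs": {
  "increments": [
    {"dx": 2,"dy": 0,"dz": 0,"wx": 0,"wy": 0,"wz": 0,"grip": 0},
    {"dx": 5,"dy": 0,"dz": 0,"wx": 0,"wy": 0,"wz": 0,"grip": 0},
    {"dx": 8,"dy": 0,"dz": 0,"wx": 0,"wy": 0,"wz": 0,"grip": 0},
    {"dx": 11,"dy": 0,"dz": -3,"wx": 0,"wy": 0,"wz": 0,"grip": 0},
    {"dx": 13,"dy": 0,"dz": -7,"wx": 0,"wy": 0,"wz": 0,"grip": 0},
    {"dx": 14,"dy": 0,"dz": -11,"wx": 0,"wy": 0,"wz": 0,"grip": 0},
    {"dx": 14,"dy": 0,"dz": -12,"wx": 0,"wy": 0,"wz": 0,"grip": 0},
    {"dx": 14,"dy": 0,"dz": -12,"wx": 0,"wy": 0,"wz": 0,"grip": 0}
  ]
}}

```text
clock: 5.25
eef_pos: [0.455, 0.0994, 0.183]
tool_rot: [-0.018, 1.0, 0.001, 0.004]
ft_force: [-0.7, -0.8, -0.0]
grip_width: 0.0
grasp_force: 0.0
```

```bash
python3 - <<'E'
from h import *
c,p,d=shot('scene'); X=cloud(c,d); x,y,z=[X[...,i] for i in range(3)]
hsv=cv2.cvtColor(p,cv2.COLOR_RGB2HSV); V=hsv[...,2]; S=hsv[...,1]
m=(x>.42)&(x<.9)&(y>0)&(y<.185)&(z>.076)&(z<.095)&(V>150); r=cv2.minAreaRect(X[m][:,:2].astype(np.float32)*1000); print('cream',r)
g=(x>.45)&(x<.7)&(y>-.32)&(y<-.04)&(z>.045)&(z<.053); r=cv2.minAreaRect(X[g][:,:2].astype(np.float32)*1000); print('sleeve',r)
th=np.radians(40.5); u=np.array([np.cos(th),np.sin(th)])
e=np.array([.5665,-.1855])-.169*u; print('end',e)
s=e-.045*u; plan([*s,.16],220.5); plan([*s,.025],220.5)
E
```

```text
cream ((704.223876953125, 107.26414489746094), (214.337646484375, 140.1800994873047), 2.1043477058410645)
sleeve ((540.0186157226562, -203.98980712890625), (260.819580078125, 117.85890197753906), 39.0727653503418)
end [ 0.43799139 -0.29525672]
t 5.3 eef [0.4539 0.0991 0.1811] d cm [  6.55 -42.15   2.06] w [-0.001  0.004 -0.671] j [ 0.21  0.2  -0.18  1.19 -0.    0.18] F [-0.5 -0.8  0.1]
t 5.3 eef [0.4539 0.0991 0.1811] d cm [  6.6  -42.16  15.56] w [-0.001  0.004 -0.671] j [ 0.21  0.2  -0.18  1.19 -0.    0.18] F [-0.5 -0.8  0.1]
```

Request:
{"fn": "arm_command", "kwargs": {
  "increments": [
    {"dx": 6.5,"dy": -42,"dz": 2,"wx": 0,"wy": 0,"wz": -0.67,"grip": 0},
    {"dx": 6.5,"dy": -42,"dz": 2,"wx": 0,"wy": 0,"wz": -0.67,"grip": 0},
    {"dx": 6.5,"dy": -42,"dz": 2,"wx": 0,"wy": 0,"wz": -0.67,"grip": 0},
    {"dx": 6.5,"dy": -42,"dz": 2,"wx": 0,"wy": 0,"wz": -0.67,"grip": 0},
    {"dx": 6.5,"dy": -42,"dz": 2,"wx": 0,"wy": 0,"wz": -0.67,"grip": 0},
    {"dx": 6.5,"dy": -42,"dz": 2,"wx": 0,"wy": 0,"wz": -0.67,"grip": 0},
    {"dx": 6.5,"dy": -42,"dz": 2,"wx": 0,"wy": 0,"wz": -0.67,"grip": 0},
    {"dx": 6.5,"dy": -42,"dz": 2,"wx": 0,"wy": 0,"wz": -0.67,"grip": 0},
    {"dx": 6.5,"dy": -42,"dz": 2,"wx": 0,"wy": 0,"wz": -0.67,"grip": 0},
    {"dx": 6.5,"dy": -42,"dz": 2,"wx": 0,"wy": 0,"wz": -0.67,"grip": 0}
  ]
}}

```text
clock: 6.3
eef_pos: [0.4014, -0.3273, 0.1575]
tool_rot: [-0.343, 0.939, 0.001, -0.001]
ft_force: [-0.5, 0.1, -0.7]
grip_width: -0.0001
grasp_force: 0.0
```

```bash
python3 - <<'E'
from h import *
c,p,d=shot('side'); X=cloud(c,d)
th=np.radians(40.5); u=np.array([np.cos(th),np.sin(th)]); v=np.array([-u[1],u[0]])
q=(X[...,:2]-[.5665,-.1845])*1000; a=q@u; b=q@v; z=X[...,2]
for sgn in (1,-1):
  for lo,hi in ((-60,0),(-120,-60),(0,60)):
    m=(a>lo)&(a<hi)&(z>.005)&(z<.03)&(b*sgn>44)&(b*sgn<75); 
    if m.sum()>10: print('rail',sgn,lo,np.percentile(b[m]*sgn,[3,97]).round(1),m.sum())
e=np.array([.5665,-.1845])-.169*u; print('end',e)
s=e-.045*u; plan([*s,.025],220.5)
cv2.imwrite('pics/side2.png',cv2.resize(p[150:330,230:460],None,fx=3,fy=3)[...,::-1])
E
```

```text
rail -1 -60 [49.3 62. ] 65
rail -1 -120 [45.1 63.1] 94
rail -1 0 [49.2 61.2] 61
end [ 0.43799139 -0.29425672]
t 6.35 eef [ 0.4014 -0.3274  0.1575] d cm [-0.46  0.12 13.25] w [ 0.002 -0.002 -0.006] j [-0.68  0.32 -0.08  1.17 -0.   -1.38] F [ 0.2 -1.1  0.5]
```

View pics/side2.png

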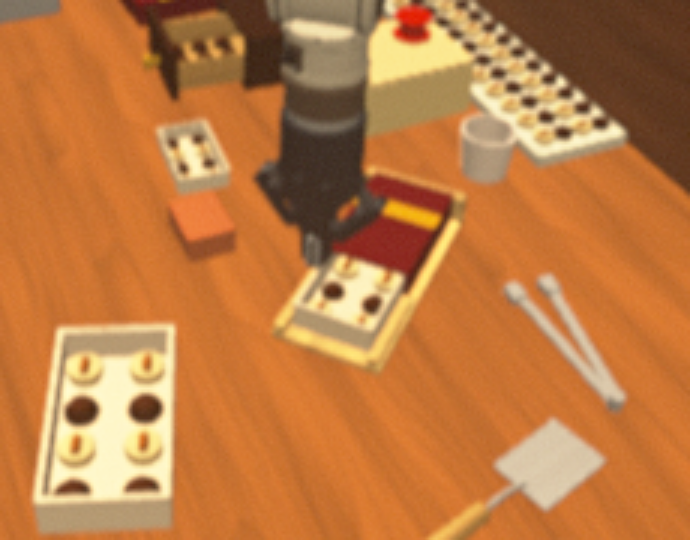

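The closed fingertips at (315,255) hang above and behind the tray's outer end (340,325), and the way down is free. Descending to z = 0.025, then pushing.

Request:
{"fn": "arm_command", "kwargs": {
  "increments": [
    {"dx": 0,"dy": 0.1,"dz": 4,"wx": 0,"wy": 0,"wz": 0,"grip": 0},
    {"dx": 0,"dy": 0.1,"dz": 8,"wx": 0,"wy": 0,"wz": 0,"grip": 0},
    {"dx": 0,"dy": 0.1,"dz": 11.5,"wx": 0,"wy": 0,"wz": 0,"grip": 0},
    {"dx": 0,"dy": 0.1,"dz": 13.2,"wx": 0,"wy": 0,"wz": 0,"grip": 0},
    {"dx": 0,"dy": 0.1,"dz": 13.2,"wx": 0,"wy": 0,"wz": 0,"grip": 0},
    {"dx": 0,"dy": 0.1,"dz": 13.2,"wx": 0,"wy": 0,"wz": 0,"grip": 0}
  ]
}}

```text
clock: 6.95
eef_pos: [0.4021, -0.3214, 0.0276]
tool_rot: [-0.346, 0.938, 0.001, -0.0]
ft_force: [-0.3, 0.1, -0.2]
grip_width: -0.0003
grasp_force: 0.0
```

Request:
{"fn": "arm_command", "kwargs": {
  "increments": [
    {"dx": -0.8,"dy": 0,"dz": 0,"wx": 0,"wy": 0,"wz": 0,"grip": 0},
    {"dx": -1.6,"dy": 0,"dz": 0,"wx": 0,"wy": 0,"wz": 0,"grip": 0},
    {"dx": -2.4,"dy": 0,"dz": 0,"wx": 0,"wy": 0,"wz": 0,"grip": 0},
    {"dx": -3.2,"dy": 0,"dz": 0,"wx": 0,"wy": 0,"wz": 0,"grip": 0},
    {"dx": -4,"dy": 0,"dz": 0,"wx": 0,"wy": 0,"wz": 0,"grip": 0},
    {"dx": -4.8,"dy": 0,"dz": 0,"wx": 0,"wy": 0,"wz": 0,"grip": 0},
    {"dx": -5.5,"dy": 0,"dz": 0,"wx": 0,"wy": 0,"wz": 0,"grip": 0},
    {"dx": -6,"dy": 0,"dz": 0,"wx": 0,"wy": 0,"wz": 0,"grip": 0}
  ]
}}

```text
clock: 7.75
eef_pos: [0.4484, -0.2832, 0.0284]
tool_rot: [-0.346, 0.938, -0.0, -0.0]
ft_force: [-0.5, -1.2, 1.2]
grip_width: -0.0001
grasp_force: 0.9
```

```bash
python3 - <<'E'
from h import *
th=np.radians(40.5); u=np.array([np.cos(th),np.sin(th)])
m=np.array([.5665,-.1845])-.091*u; plan([*m,.025],220.5)
E
```

```text
t 7.75 eef [ 0.4484 -0.2832  0.0284] d cm [-6.3  -0.16  0.33] w [-0. -0. -0.] j [-0.56  0.48 -0.22  0.87 -0.   -1.27] F [-0.5 -1.2  1.2]
```

Request:
{"fn": "arm_command", "kwargs": {
  "increments": [
    {"dx": -0.7,"dy": 0,"dz": 0,"wx": 0,"wy": 0,"wz": 0,"grip": 0},
    {"dx": -1.4,"dy": 0,"dz": 0,"wx": 0,"wy": 0,"wz": 0,"grip": 0},
    {"dx": -2.1,"dy": 0,"dz": 0,"wx": 0,"wy": 0,"wz": 0,"grip": 0},
    {"dx": -2.8,"dy": 0,"dz": 0,"wx": 0,"wy": 0,"wz": 0,"grip": 0},
    {"dx": -3.5,"dy": 0,"dz": 0,"wx": 0,"wy": 0,"wz": 0,"grip": 0},
    {"dx": -4.2,"dy": 0,"dz": 0,"wx": 0,"wy": 0,"wz": 0,"grip": 0},
    {"dx": -4.6,"dy": 0,"dz": 0,"wx": 0,"wy": 0,"wz": 0,"grip": 0},
    {"dx": -5,"dy": 0,"dz": 0,"wx": 0,"wy": 0,"wz": 0,"grip": 0},
    {"dx": -5,"dy": 0,"dz": 0,"wx": 0,"wy": 0,"wz": 0,"grip": 0}
  ]
}}

```text
clock: 8.65
eef_pos: [0.4865, -0.2505, 0.0282]
tool_rot: [-0.346, 0.938, 0.0, 0.0]
ft_force: [0.0, -0.2, 0.4]
grip_width: -0.0004
grasp_force: 0.0
```

Request:
{"fn": "arm_command", "kwargs": {
  "increments": [
    {"dx": -0.3,"dy": 0,"dz": 0,"wx": 0,"wy": 0,"wz": 0,"grip": 0},
    {"dx": -0.6,"dy": 0,"dz": 0,"wx": 0,"wy": 0,"wz": 0,"grip": 0},
    {"dx": -0.7,"dy": 0,"dz": 0,"wx": 0,"wy": 0,"wz": 0,"grip": 0},
    {"dx": -0.7,"dy": 0,"dz": 0,"wx": 0,"wy": 0,"wz": 0,"grip": 0}
  ]
}}

```text
clock: 9.05
eef_pos: [0.4914, -0.2464, 0.0282]
tool_rot: [-0.346, 0.938, 0.0, 0.0]
ft_force: [1.4, 0.0, 0.9]
grip_width: 0.0003
grasp_force: 0.0
```

Request:
{"fn": "arm_command", "kwargs": {
  "increments": [
    {"dx": -0.2,"dy": 0,"dz": 0,"wx": 0,"wy": 0,"wz": 0,"grip": 0},
    {"dx": -0.3,"dy": 0,"dz": 0,"wx": 0,"wy": 0,"wz": 0,"grip": 0},
    {"dx": -0.3,"dy": 0,"dz": 0,"wx": 0,"wy": 0,"wz": 0,"grip": 0}
  ]
}}

```text
clock: 9.35
eef_pos: [0.4937, -0.2445, 0.0283]
tool_rot: [-0.346, 0.938, 0.0, 0.0]
ft_force: [-0.9, -0.2, 0.3]
grip_width: 0.0001
grasp_force: 0.2
```

```bash
python3 - <<'E'
from h import *
th=np.radians(40.5); u=np.array([np.cos(th),np.sin(th)])
m=np.array([.5665,-.1845])-.091*u; plan([*m,.025],220.5)
E
```

```text
t 9.35 eef [ 0.4937 -0.2445  0.0283] d cm [-0.34 -0.17  0.33] w [ 0.     0.    -0.001] j [-0.46  0.51 -0.17  0.9   0.   -1.17] F [-0.9 -0.2  0.3]
```

Request:
{"fn": "arm_command", "kwargs": {
  "increments": [
    {"dx": -0.2,"dy": 0,"dz": 0,"wx": 0,"wy": 0,"wz": 0,"grip": 0},
    {"dx": -0.4,"dy": 0,"dz": 0,"wx": 0,"wy": 0,"wz": 0,"grip": 0},
    {"dx": -0.4,"dy": 0,"dz": 0,"wx": 0,"wy": 0,"wz": 0,"grip": 0}
  ]
}}

```text
clock: 9.65
eef_pos: [0.4969, -0.2418, 0.0283]
tool_rot: [-0.346, 0.938, 0.0, 0.0]
ft_force: [0.4, -0.5, 0.3]
grip_width: -0.0002
grasp_force: 0.1
```

Request:
{"fn": "arm_command", "kwargs": {
  "increments": [
    {"dx": -0.15,"dy": 0,"dz": 0,"wx": 0,"wy": 0,"wz": 0,"grip": 0},
    {"dx": -0.3,"dy": 0,"dz": 0,"wx": 0,"wy": 0,"wz": 0,"grip": 0},
    {"dx": -0.3,"dy": 0,"dz": 0,"wx": 0,"wy": 0,"wz": 0,"grip": 0}
  ]
}}

```text
clock: 9.95
eef_pos: [0.497, -0.2417, 0.0283]
tool_rot: [-0.345, 0.939, -0.001, -0.002]
ft_force: [-5.6, -5.1, 2.0]
grip_width: -0.0003
grasp_force: 4.0
```

The tray has hit the stop where predicted. Retreating straight back, then up.

Request:
{"fn": "arm_command", "kwargs": {
  "increments": [
    {"dx": 1.5,"dy": 0,"dz": 0,"wx": 0,"wy": 0,"wz": 0,"grip": 0},
    {"dx": 4,"dy": 0,"dz": 0,"wx": 0,"wy": 0,"wz": 0,"grip": 0},
    {"dx": 7,"dy": 0,"dz": 0,"wx": 0,"wy": 0,"wz": 0,"grip": 0},
    {"dx": 9,"dy": 0,"dz": -3,"wx": 0,"wy": 0,"wz": 0,"grip": 0},
    {"dx": 11,"dy": 0,"dz": -7,"wx": 0,"wy": 0,"wz": 0,"grip": 0},
    {"dx": 12,"dy": 0,"dz": -11,"wx": 0,"wy": 0,"wz": 0,"grip": 0},
    {"dx": 13,"dy": 0,"dz": -15,"wx": 0,"wy": 0,"wz": 0,"grip": 0},
    {"dx": 13,"dy": 0,"dz": -18,"wx": 0,"wy": 0,"wz": 0,"grip": 0},
    {"dx": 13,"dy": 0,"dz": -18,"wx": 0,"wy": 0,"wz": 0,"grip": 0}
  ]
}}

```text
clock: 10.85
eef_pos: [0.402, -0.3268, 0.2137]
tool_rot: [-0.345, 0.938, -0.004, 0.003]
ft_force: [-0.1, -0.2, -0.8]
grip_width: -0.0001
grasp_force: 0.0
```

```bash
python3 - <<'E'
from h import *
c,p,d=shot('scene'); X=cloud(c,d); x,y,z=[X[...,i] for i in range(3)]
V=cv2.cvtColor(p,cv2.COLOR_RGB2HSV)[...,2]
m=(x>.42)&(x<.9)&(y>0)&(y<.185)&(z>.076)&(z<.095)&(V>150); print('cream',cv2.minAreaRect(X[m][:,:2].astype(np.float32)*1000))
m=(x>.4)&(x<.5)&(y>.19)&(y<.35)&(z>.076)&(z<.095)&(V<80); print('dark',cv2.minAreaRect(X[m][:,:2].astype(np.float32)*1000))
c,q,d=shot('side')
cv2.imwrite('pics/end.png',np.vstack([cv2.resize(p[150:330,200:480],None,fx=2,fy=2)[:290],cv2.resize(q[130:290,230:510],None,fx=2,fy=2)[:300]])[...,::-1])
print(monitor.get_obs()['eef_pos'])
E
```

```text
cream ((704.5875244140625, 107.40766906738281), (214.4613800048828, 140.008056640625), 2.055284261703491)
dark ((445.01953125, 279.2178955078125), (131.59129333496094, 11.39371109008789), 86.65345764160156)
[ 0.40017395 -0.32485816  0.20901793]
```

View pics/end.png

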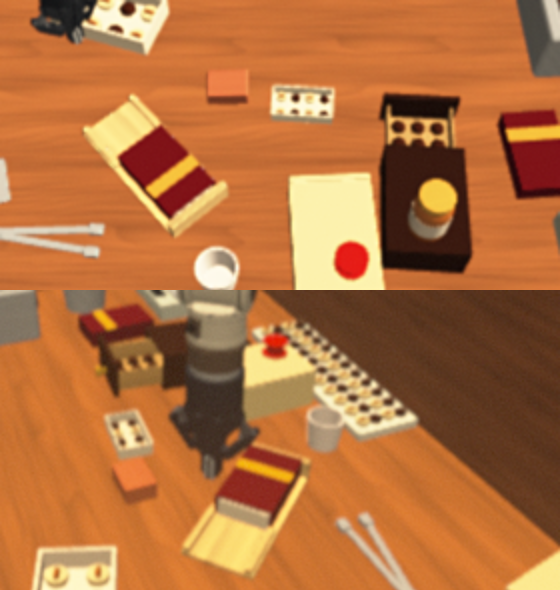

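The final picture shows the tray flush with the sleeve mouth (245,515), the cream drawer shut (335,180), and the dark drawer and bystanders where they were. The arm is clear, so I'm handing in.

```bash
python3 -c "
from workcell import job
print(job.job_done())"
```

```text
the job is handed in; nothing more can be done
None
```

I pushed the praline tray home to its stop and the cream drawer fully shut, and the last pictures show the dark drawer and the bystanders undisturbed. I handed the job in at about 11 s of the 48 s allowed; the hand-in returned no verdict.

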